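# Seat the badge and click the die into place under the press

## Task

The round black badge lies crooked in the round steel die of the badge maker: press it down until it sits level in the die. Then take the carriage by its red handle and slide it along the rail towards the blue press until you feel its ball click into the notch, with the die centred under the press, and do not run on past the notch. Finish holding it there, fingers still gripping the red handle, and leave the stack of badges, the blue tray and the mug alone.

Things in the scene. Friction and masses are not known exactly. Their poses are not given: they have to be found in the camera images.
- carriage: Sliding aluminium plate, 68 mm wide, 175 long, 10 thick (top face 24 mm above the table), on a grey bed. Origin under the die's centre, 14 mm above the table; y runs along the rail towards the press, z up. It slides only along y, takes about 2 N, stays where left. It starts 13 to 18 cm short of the notch; its end stop is 30 mm or more beyond the notch.
- die (a point): Centre of the floor of the round recess (diameter 53 mm, 4 deep) in the steel die (outer diameter 68 mm) on the carriage. Floor 36 mm, rim 40 mm above the table. Axes as the carriage.
- ejector (a joint): Height (m) of the brass ejector pin, 7 mm thick, above the recess floor, 14 mm from the die's centre towards the press (+y). It starts 6 to 8 mm out and props up the badge; stiff: it yields to about 4 N (about 7 N pressing at the badge's middle) and stays where pushed. 0 = flush.
- badge_mid (a point): Centre (half-way through) of the badge, a loose black disc with a gold ring, diameter 50 mm, 5 thick, about 30 g; z is its face normal. It starts in the recess, tilted about 9 to 12 degrees, high on the press side. Seated level, its centre is 2.5 mm above the recess floor and its top face 41 mm above the table.
- handle (a point): Centre of the graspable part of the upright red handle block on the carriage, 58 mm above the table, 125 mm from the die's centre, away from the press (-y of the carriage). The block is 30 mm across the rail (x) by 24 mm along it (y); it stands on the plate, its top 18 mm above this point. Axes as the carriage.
- notch (a point): Where the die's centre is, seen from above, when clicked in: on the rail's centre line under the press head, 21 mm above the table; axes as the carriage. A sprung ball in the carriage's side rides on a strip with one notch. Over the last 4 mm it draws the carriage on with up to 6 N, past the centre it resists with 6 to 9 N, and it jumps out about 4.5 mm past.
- press: Blue bridge over the rail, 150 mm wide, 44 along the rail, 140 high; origin on the table level under its middle, axes as the carriage. Its ram's face is 55 mm above the table; its lever rises away on the far side to 185 mm. An aluminium strip beside the rail (+x side, top 29 mm above the table) has the notch, red-marked, at the press's middle.
- stack: Loose stack of six black finished badges (moves as one piece), 50 mm across, 30 mm high, origin under its centre. To be left alone.
- pinbox: Loose open blue tray, 80 by 110 by 45 mm high, origin under its centre. To be left alone.
- mug: Loose white mug, 80 mm across, 90 mm high, origin under its centre. To be left alone.
- badge: The same badge as badge_mid; this origin is the centre of its underside.
Not all that is in view belongs to the job. Of the things like the badge, leave any that is white; of the rest the larger one is meant.

How it is judged:
On the way, in this order (a step that is already met when the one before it is completed fails the run):
1. the badge has been pressed down by the fingers and sits level in the die, the carriage still well short of the press (z of badge_mid in the frame of die between 0 and 0.0042 m and angle between badge_mid's own z axis and vertical below 0.05 rad and horizontal distance between badge_mid and die below 0.005 m and contact force between the fingers and badge above 1 N and y of die in the frame of notch below -0.05 m), for 0.05 s.
2. the carriage, held by its handle, has come to the notch (y of die in the frame of notch between -0.003 and 0.003 m and contact force between the fingers and carriage above 4 N and distance between the grasp point and handle below 0.04 m), for 0.2 s.
At the end, for the whole second after the job is handed in: The die is within 3 mm of the notch along the rail, at rest (under 10 mm/s), the fingers grip the red handle (over 4 N in all, grasp point within 40 mm of its centre), and the badge sits level in the die (centre under 4.2 mm above its floor, 5 mm from its middle, tilt under 0.05 rad) (all of step 2 and z of badge_mid in the frame of die between 0 and 0.0042 m and angle between badge_mid's own z axis and vertical below 0.05 rad and horizontal distance between badge_mid and die below 0.005 m and linear speed of carriage below 0.01 m/s); the arm keeps its last pose, push and grip.
It fails at once if the carriage ran past the notch by more than 8 mm (y of die in the frame of notch above 0.008 m).
It fails at once if the stack of finished badges was disturbed (moved more than 20 mm) (distance of stack from where it was at the start of the episode above 0.02 m).
It fails at once if the blue tray was disturbed (moved more than 20 mm) (distance of pinbox from where it was at the start of the episode above 0.02 m).
It fails at once if the mug was disturbed (moved more than 20 mm) (distance of mug from where it was at the start of the episode above 0.02 m).
It also fails if it takes over 56 s, if anything falls off the work surface, if the arm or the gripper's body presses on something with over 40 N, if the wrist force passes 120 N, or if a joint passes its speed limit or range.

## Robot

A 6-joint arm with a two-finger parallel gripper is mounted at the origin on the work surface. World frame = base frame: x ahead of the robot, y to its left, z up, the work surface at z = 0. Lengths are in m, angles in rad, forces in N, time in s.
With the tool pointing down it reaches from about 0.3 to 0.85 m from the base axis. Payload 5.4 kg.
Tool frame: the origin (TCP) lies midway between the tips of the shut fingers; the grasp point (between the pads) lies 19 mm behind it; z points along the fingers, y is the line along which they close (so a half turn about z gives the same grasp; the last joint's range is limited). The gripper opens to 85 mm and grips with 20 to 120 N. Pads are 22 mm wide; open, the fingers measure 114 mm over their backs; the gripper's body (76 mm by 85 mm) begins 54 mm behind the grasp point. The pads swing forward as they close: fully open they stand 13 mm farther back than shut.
Start: joints at [0.94, 0.158, 1.597, -0, 1.386, -0.21], TCP at [0.235, 0.525, 0.231] pointing down, gripper open.
Joint ranges: [-2.91, 2.91], [-0.94, 2.29], [0.18, 2.7], [-1.29, 4.43], [0.17, 2.64], [-3, 3]. Speed limits (rad/s): [2.57, 2.57, 3.14, 3.14, 3.14, 3.14].

## Interface

Orientations are given as a unit quaternion [w, x, y, z].
In Python, from bench import state, viewer, arm gives the robot as it stands. The module is installed in compiled form; this text tells all that it offers.
- The arm moves only by the tool drive_tool, never from a script. Its argument "motion" is a list of rows, each a list of 3 entries, a list of its own where there are three numbers: the shift along the tool's x, y, z in mm, then the turn, a rotation vector about the tool's x, y, z in rad, then the opening, from -1 (shut) to 1 (fully open), so that 0 is half open. A call has 1 to 12 rows; each row shifts and turns the commanded pose from where the row before left it, along the tool's axes as they then stand; what a row does not reach is not made up. A row lasts 1/12 s, in which the tool goes at most 41.7 mm and 7.16 degrees, less where a joint would pass 70% of its speed; a pose out of reach is approached as far as the arm can. A call with a gripper value outside its range is refused whole. The fingers move at their own pace and stop on an object; the grip force is fixed at half the most. Time passes only in rows, so rows that do not move let the fingers close. It gives the time, the measured TCP pose, the force, the opening and the grip force at its end, in the units of the state.
- state(): the state, without advancing time (a new reading comes with each control period).
- viewer.grab_frame(name): name is "scene" or "top" or "wrist"; returns a dict with "color" (400x640x3 uint8, red, green, blue), "z_map" (400x640 float32, m along the optical axis (not along the pixel's ray), 0 where there is no reading), "fx", "fy", "cx", "cy" (pixels), "pose" (4x4, takes a point from camera to world coordinates). Camera axes: x right, y down, z forward; pixel columns grow to the right and rows downward; lengths in m; the calibration is good to about 2 mm. A picture is of the moment at which its call begins.
- arm.job_done(): hands the job in; it is judged then, once.
The state is a dict: "time_s": time; "joint_positions": joint angles; "joint_vel": joint speeds; "effort": joint torques, N m; "position": TCP position; "orientation": TCP orientation; "ft_force": force on the tool from outside, world axes, zero at the start; "wrist_torque": the same for the moment, N m; "grip_width": finger opening in m; "gripper_force": force on a finger pad.
Only numpy, scipy, OpenCV 4.12 (cv2) and the standard library are available. Lean on these libraries where they do the work, as an engineer would, in place of code of your own. Each camera call takes 0.05 s, during which the arm holds its last target. There are 200 camera calls.

## Working session

There is one attempt and no reset: what is moved stays moved. The work goes in short steps, Python scripts to look and compute and a tool call to move; the robot and the scene stay as the last step left them, time stands still between calls to the robot, and variables do not carry over. Pictures are saved under pics/ and viewed, at most 10 in all, crops included, and the job is handed in when it is done.

Besides the shell and the picture viewer there is one more tool, called after "Request:" as name(argument=value, ...), one argument or row to a line, values as JSON. drive_tool: Moves the arm, as the interface text tells. Its arguments: {"type":"object","properties":{"motion":{"type":"array"}},"required":["motion"]}

```bash
mkdir -p pics
cat > h.py <<'E'
import numpy as np, cv2
from bench import state, viewer, arm
def grab(n):
    f=viewer.grab_frame(n); np.savez(f'{n}.npz',**f); return f
def save(img,name): cv2.imwrite(f'pics/{name}.png',cv2.cvtColor(img,cv2.COLOR_RGB2BGR))
def cloud(f):
    v,u=np.mgrid[0:400,0:640]; z=f['z_map']
    P=np.stack([(u-f['cx'])/f['fx']*z,(v-f['cy'])/f['fy']*z,z],-1)
    return P@f['pose'][:3,:3].T+f['pose'][:3,3]
def ray(f,u,v,h):
    d=f['pose'][:3,:3]@np.array([(u-f['cx'])/f['fx'],(v-f['cy'])/f['fy'],1]); o=f['pose'][:3,3]
    return o+d*(h-o[2])/d[2]
def proj(f,p):
    q=f['pose'][:3,:3].T@(np.array(p)-f['pose'][:3,3]); return f['fx']*q[0]/q[2]+f['cx'],f['fy']*q[1]/q[2]+f['cy']
E
python3 - <<'E'
from h import *
a=grab('top');b=grab('scene')
save(a['color'],'top');save(b['color'],'scene')
print(a['pose'].round(3),b['pose'].round(3),state())
E
```

```text
[[-0.000e+00 -9.960e-01  8.500e-02  4.510e-01]
 [-1.000e+00  1.000e-03  9.000e-03  1.160e-01]
 [-1.000e-02 -8.500e-02 -9.960e-01  1.307e+00]
 [ 0.000e+00  0.000e+00  0.000e+00  1.000e+00]] [[ 0.126  0.705 -0.698  1.224]
 [ 0.992 -0.102  0.076  0.061]
 [-0.017 -0.702 -0.712  0.705]
 [ 0.     0.     0.     1.   ]] {'time_s': 0.1, 'joint_positions': array([ 9.39909448e-01,  1.59027031e-01,  1.59813230e+00,  4.10608257e-05,
        1.38620238e+00, -2.10068569e-01]), 'joint_vel': array([-0.00078056, -0.00180835, -0.00326237, -0.0006706 ,  0.00061193,
        0.00093526]), 'effort': array([-1.06337451e-03, -3.96988893e+01, -3.32338750e+01, -2.95358268e-04,
        4.06632098e-03,  6.20900195e-06]), 'position': array([0.23455019, 0.52438224, 0.23037931]), 'orientation': array([-3.79480629e-04,  2.08863670e-01,  9.77944367e-01, -7.99240656e-04]), 'ft_force': array([0.26861821, 0.36880832, 0.02502711]), 'wrist_torque': array([0.02144182, 0.00045319, 0.00929511]), 'gripper_force': 0.0, 'grip_width': 0.08520695667702066}
```

View pics/top.png

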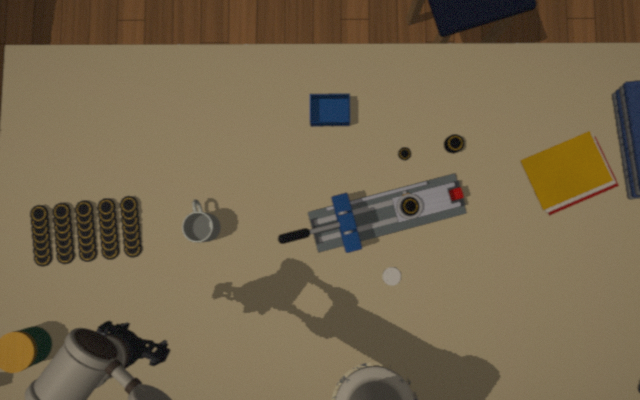

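View pics/scene.png

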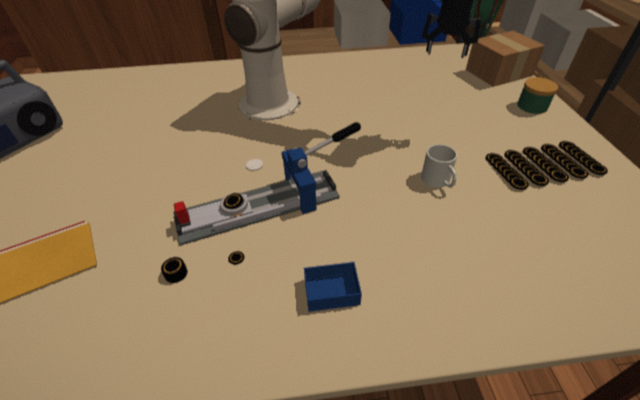

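The top view shows the badge and die at (410,205), the red handle at (457,194) and the press at (347,222). The stack is at (455,144), the tray at (330,110) and the mug at (199,227). In the scene view the handle is at (181,212), the badge at (234,202) and the press at (300,180).

```bash
cat > m.py <<'E'
from h import *
def meas(f,box):
    u0,v0,u1,v1=box
    P=cloud(f); c=f['color'].astype(int); hsv=cv2.cvtColor(f['color'],cv2.COLOR_RGB2HSV)
    m=np.zeros((400,640),bool); m[v0:v1,u0:u1]=1
    h,s,v=hsv[...,0],hsv[...,1],hsv[...,2]
    red=m&((h<6)|(h>172))&(s>150)&(v>70); blue=m&(h>100)&(h<125)&(s>120)&(v>50)
    for n,k in (('red',red),('blue',blue)):
        if k.sum()<10: continue
        q=P[k]; z=np.percentile(q[:,2],90); t=q[abs(q[:,2]-z)<.006]
        r=cv2.minAreaRect((t[:,:2]*1000).astype(np.float32))
        print(n,k.sum(),'top z',z.round(4),'n',len(t),'mean',t.mean(0).round(4),'rect',r)
    return P,m
if __name__=='__main__':
    f=dict(np.load('top.npz')); P,m=meas(f,(300,160,480,260))
    g=dict(np.load('scene.npz')); meas(g,(165,140,345,240))
    for n,(u,v) in dict(badge=(410,205),handle=(457,194),ram=(347,222)).items(): print(n,P[v,u].round(4))
    # plate+bed direction from height band
    k=m&(P[...,2]>.008)&(P[...,2]<.035); print('bed',cv2.minAreaRect((P[k][:,:2]*1000).astype(np.float32)))
    # gold ring/dark badge
    Pg=cloud(g); print('scene badge',Pg[202,234].round(4))
E
python3 m.py
```

```text
red 135 top z 0.0776 n 84 mean [ 0.5644 -0.2148  0.0752] rect ((564.66064453125, -215.37074279785156), (28.973529815673828, 21.758121490478516), 15.625657081604004)
blue 801 top z 0.1408 n 246 mean [0.4877 0.0758 0.1398] rect ((487.57867431640625, 76.00887298583984), (42.384178161621094, 37.4306755065918), 13.972134590148926)
red 220 top z 0.0762 n 85 mean [ 0.5679 -0.2127  0.075 ] rect ((566.0496215820312, -213.41763305664062), (26.43124008178711, 22.38089942932129), 11.770870208740234)
blue 673 top z 0.1397 n 166 mean [0.4925 0.0757 0.139 ] rect ((489.4788818359375, 76.23743438720703), (41.496280670166016, 36.14116287231445), 14.728128433227539)
badge [ 0.5354 -0.0956  0.0439]
handle [ 0.5613 -0.2111  0.0812]
ram [0.4872 0.0757 0.1402]
bed ((520.7220458984375, -37.565185546875), (253.35891723632812, 430.59503173828125), 2.909264087677002)
scene badge [ 0.5411 -0.0902  0.045 ]
```

Request:
drive_tool(
  motion=[
    [[0,0,0],[0,0,-0.1135],1],
    [[0,0,0],[0,0,-0.1135],1],
    [[0,0,0],[0,0,-0.1135],1],
    [[0,0,0],[0,0,-0.1135],1],
    [[0,0,0],[0,0,-0.1135],1],
    [[0,0,0],[0,0,-0.1135],1],
    [[-7,-37,0],[0,0,0],-1],
    [[-7,-37,0],[0,0,0],-1],
    [[-7,-37,0],[0,0,0],-1],
    [[-7,-37,0],[0,0,0],-1],
    [[-7,-37,0],[0,0,0],-1],
    [[-7,-37,0],[0,0,0],-1],
  ],
)

```text
time_s: 1.1
position: [0.3326, 0.3194, 0.2309]
orientation: [-0.0, -0.13, 0.992, -0.0]
ft_force: [0.9, -0.5, -0.7]
grip_width: 0.0125
gripper_force: 0.0
```

Request:
drive_tool(
  motion=[
    [[-7,-37,0],[0,0,0],-1],
    [[-7,-37,0],[0,0,0],-1],
    [[-7,-37,0],[0,0,0],-1],
    [[-7,-37,0],[0,0,0],-1],
    [[-7,-37,0],[0,0,0],-1],
    [[-7,-37,0],[0,0,0],-1],
    [[-7,-37,0],[0,0,0],-1],
    [[-7,-37,0],[0,0,0],-1],
    [[-7,-37,0],[0,0,0],-1],
    [[-7,-37,0],[0,0,0],-1],
    [[-7,-37,0],[0,0,0],-1],
    [[-4,-9,0],[0,0,0],-1],
  ],
)

```text
time_s: 2.1
position: [0.519, -0.0647, 0.2309]
orientation: [-0.0, -0.128, 0.992, -0.001]
ft_force: [-0.6, 0.5, 0.1]
grip_width: -0.0002
gripper_force: 0.0
```

Run:
```python
from h import *
a=grab('wrist'); save(a['color'],'w1'); s=state()
print(a['pose'].round(3),a['fx'],s['time_s'],s['position'],s['orientation'],s['joint_positions'],s['grip_width'],s['ft_force'])
```

```text
[[-0.254  0.931  0.261  0.453]
 [ 0.967  0.245  0.066 -0.081]
 [-0.003  0.27  -0.963  0.374]
 [ 0.     0.     0.     1.   ]] 303.2447755133973 2.15 [ 0.51911623 -0.06386017  0.23077389] [-8.54981159e-05 -1.27524241e-01  9.91835330e-01 -4.89523534e-04] [-3.53132288e-01  2.35676137e-02  1.74231044e+00 -9.65439014e-04
  1.37541331e+00 -2.17948623e+00] -4.675635459298377e-05 [-1.30105072 -1.79153599 -0.26815548]
```

View pics/w1.png

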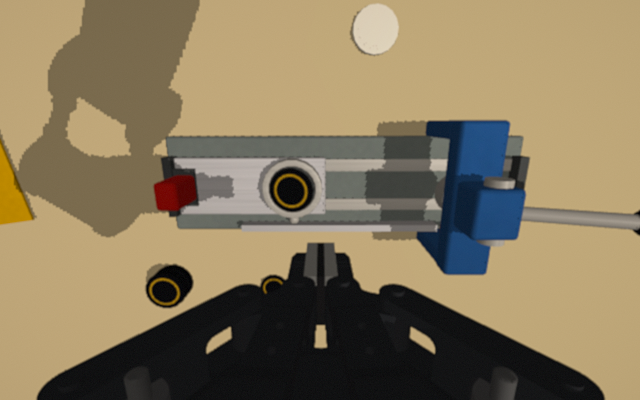

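The wrist view shows the badge and die at (291,190), the handle at (176,192), the press at (490,210) and the strip along row 228. The shut fingers end at (320,245), and the rail runs level in the image.

Run:
```python
from h import *
from m import meas
f=dict(np.load('wrist.npz')); P,m=meas(f,(140,110,530,240))
# steel die: points 37..40mm band around the die
D=np.array([.533,-.093])
k=m&(abs(P[...,2]-.040)<.0025)&(np.linalg.norm(P[...,:2]-D,axis=-1)<.045)
q=(P[k][:,:2]*1000).astype(np.float32); print('die',len(q),cv2.minEnclosingCircle(q),cv2.minAreaRect(q),P[k][:,2].mean())
d=m&(f['color'].max(-1)<45)&(np.linalg.norm(P[...,:2]-D,axis=-1)<.035)
q=P[d]; A=np.c_[q[:,:2]-q[:,:2].mean(0),np.ones(len(q))]; c=np.linalg.lstsq(A,q[:,2],rcond=None)[0]
print('badge',len(q),q.mean(0),'slope',c, 'dir deg',np.degrees(np.arctan2(c[1],c[0])),'tilt',np.degrees(np.hypot(*c[:2])))
# strip: z ~29mm light, fit
s=m&(abs(P[...,2]-.029)<.003)&(f['color'].min(-1)>120); s[:222]=0
q=P[s]; print('strip',len(q),q[:,2].mean(),cv2.fitLine((q[:,:2]*1000).astype(np.float32),cv2.DIST_L2,0,.01,.01).ravel())
hsv=cv2.cvtColor(f['color'],cv2.COLOR_RGB2HSV)
# bed edges
e=m&(P[...,2]>.004)&(P[...,2]<.032); r=cv2.minAreaRect((P[e][:,:2]*1000).astype(np.float32)); print('bed',r)
b=m&(hsv[...,0]>100)&(hsv[...,0]<125)&(hsv[...,1]>120)&(P[...,2]>.06)
q=P[b]; print('z hist',np.histogram(q[:,2],bins=[.06,.08,.09,.1,.11,.12,.13,.14,.15]))
for lo,hi in((.08,.11),(.105,.135),(.135,.145)):
    t=q[(q[:,2]>lo)&(q[:,2]<hi)]
    if len(t)>20: print(lo,len(t),cv2.minAreaRect((t[:,:2]*1000).astype(np.float32)))
```

```text
red 1187 top z 0.0771 n 669 mean [ 0.5629 -0.2128  0.0759] rect ((564.1038818359375, -213.74801635742188), (30.552703857421875, 23.174951553344727), 15.45999813079834)
blue 7663 top z 0.1406 n 2480 mean [0.4866 0.0741 0.14  ] rect ((487.4593811035156, 76.00212860107422), (43.85007858276367, 39.03333282470703), 15.522013664245605)
die 1156 ((532.2907104492188, -93.65599822998047), 33.92237091064453) ((532.3311767578125, -93.72785949707031), (67.03633880615234, 65.670654296875), 14.735685348510742) 0.0404276139317618
badge 1037 [ 0.53069252 -0.09390075  0.04673371] slope [-0.05227494  0.18339545  0.04673371] dir deg 105.90964381303844 tilt 10.926315959499071
strip 904 0.029535914948315756 [ 2.5382191e-01 -9.6725094e-01  5.7331586e+02 -5.3468357e+01]
bed ((514.8682250976562, -36.733795166015625), (146.876708984375, 418.43603515625), 14.050557136535645)
z hist (array([ 100,  452,  776, 3084,  282,  315, 1106, 1529]), array([0.06, 0.08, 0.09, 0.1 , 0.11, 0.12, 0.13, 0.14, 0.15]))
0.08 4312 ((473.2040100097656, 72.61405944824219), (117.33039855957031, 44.099788665771484), 14.837629318237305)
0.105 905 ((481.4111328125, 63.35090637207031), (26.474302291870117, 55.8377685546875), 66.722412109375)
0.135 2469 ((487.4593811035156, 76.00212860107422), (43.85007858276367, 39.03333282470703), 15.522013664245605)
```

Request:
drive_tool(
  motion=[
    [[-5,-25,0],[0,0,0],-1],
    [[0,0,35],[0,0,0],-1],
    [[0,0,35],[0,0,0],-1],
    [[0,0,35],[0,0,0],-1],
    [[0,0,35],[0,0,0],-1],
    [[0,0,25],[0,0,0],-1],
    [[0,0,0],[0,0,0],-1],
    [[0,0,0],[0,0,0],-1],
  ],
)

```text
time_s: 2.82
position: [0.5278, -0.0816, 0.0653]
orientation: [-0.002, -0.13, 0.991, 0.001]
ft_force: [0.5, -0.5, 0.3]
grip_width: -0.0002
gripper_force: 0.0
```

Run:
```python
from h import *
s=state(); p=s['position']; r=np.array([-.2554,.9668]); x=np.array([-.9668,-.2554])
d=p[:2]-[.5323,-.0937]; print(p,d@x,d@r,s['ft_force'],s['orientation'])
f=grab('wrist'); save(f['color'][120:320,160:480].repeat(2,0).repeat(2,1),'w2')
```

```text
[ 0.52775611 -0.08155564  0.06530968] 0.0012913631685522627 0.012901677188514484 [ 0.50284289 -0.54648158  0.25047312] [-0.00163229 -0.13014001  0.99149375  0.00103193]
```

View pics/w2.png

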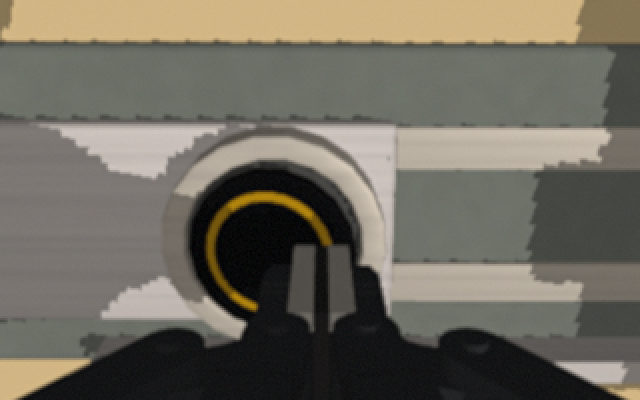

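The crop shows the badge tilted in the die at about (270,250). The shut fingertips are at (320,250), over its press-side part. I'll shift 5 mm back and press.

Request:
drive_tool(
  motion=[
    [[-1,-5,0],[0,0,0],-1],
    [[0,0,0],[0,0,0],-1],
    [[0,0,4],[0,0,0],-1],
    [[0,0,4],[0,0,0],-1],
    [[0,0,3],[0,0,0],-1],
    [[0,0,3],[0,0,0],-1],
    [[0,0,2],[0,0,0],-1],
    [[0,0,2],[0,0,0],-1],
    [[0,0,2],[0,0,0],-1],
    [[0,0,0],[0,0,0],-1],
  ],
)

```text
time_s: 3.7
position: [0.5313, -0.0873, 0.0462]
orientation: [-0.0, -0.13, 0.992, 0.0]
ft_force: [-1.5, 0.5, 1.3]
grip_width: 0.0
gripper_force: 0.9
```

Request:
drive_tool(
  motion=[
    [[0,0,2],[0,0,0],-1],
    [[0,0,1],[0,0,0],-1],
    [[0,0,1],[0,0,0],-1],
    [[0,0,1],[0,0,0],-1],
    [[0,0,0],[0,0,0],-1],
    [[0,0,0],[0,0,0],-1],
  ],
)

```text
time_s: 4.2
position: [0.5315, -0.0875, 0.0412]
orientation: [0.0, -0.13, 0.992, -0.0]
ft_force: [-0.0, 2.2, 2.0]
grip_width: 0.0004
gripper_force: 1.2
```

Request:
drive_tool(
  motion=[
    [[0,0,0.5],[0,0,0],-1],
    [[0,0,0.5],[0,0,0],-1],
    [[0,0,0],[0,0,0],-1],
    [[0,0,0],[0,0,0],-1],
  ],
)

```text
time_s: 4.53
position: [0.5316, -0.0875, 0.041]
orientation: [-0.0, -0.13, 0.992, 0.0]
ft_force: [-2.6, 3.1, 8.5]
grip_width: -0.0
gripper_force: 4.4
```

Reaction is rising at z = 0.041, so the badge is bottoming out. I'll push a little more, then lift and check.

Request:
drive_tool(
  motion=[
    [[0,0,0.5],[0,0,0],-1],
    [[0,0,0.5],[0,0,0],-1],
    [[0,0,0],[0,0,0],-1],
    [[0,0,0],[0,0,0],-1],
  ],
)

```text
time_s: 4.87
position: [0.5316, -0.0875, 0.041]
orientation: [-0.0, -0.13, 0.992, 0.0]
ft_force: [-6.6, 4.2, 16.0]
grip_width: 0.0001
gripper_force: 8.3
```

Request:
drive_tool(
  motion=[
    [[0,0,-5],[0,0,0],-1],
    [[0,0,-30],[0,0,0],-1],
    [[0,0,-35],[0,0,0],-1],
    [[0,-30,-20],[0,0,0],-1],
    [[0,-30,0],[0,0,0],-1],
    [[0,0,0],[0,0,0],-1],
    [[0,0,0],[0,0,0],-1],
  ],
)

```text
time_s: 5.45
position: [0.5469, -0.1469, 0.1292]
orientation: [0.0, -0.129, 0.992, -0.0]
ft_force: [-0.5, 1.2, 0.3]
grip_width: 0.0001
gripper_force: 0.0
```

Run:
```python
from h import *
from m import meas
f=grab('wrist'); save(f['color'],'w3'); P,m=meas(f,(100,60,600,300)); s=state(); print(s['position'],s['ft_force'])
D=np.array([.5323,-.0937])
d=m&(f['color'].max(-1)<45)&(np.linalg.norm(P[...,:2]-D,axis=-1)<.028)&(P[...,2]<.06)
q=P[d]; A=np.c_[q[:,:2]-q[:,:2].mean(0),np.ones(len(q))]; c=np.linalg.lstsq(A,q[:,2],rcond=None)[0]
print('badge',len(q),q.mean(0),'slope',c,cv2.minEnclosingCircle((q[:,:2]*1000).astype(np.float32)))
k=m&(abs(P[...,2]-.040)<.0025)&(np.linalg.norm(P[...,:2]-D,axis=-1)<.045)&(f['color'].min(-1)>70)
print('die',cv2.minEnclosingCircle((P[k][:,:2]*1000).astype(np.float32)))
```

```text
red 2232 top z 0.0771 n 1393 mean [ 0.5625 -0.2136  0.076 ] rect ((563.8930053710938, -214.10076904296875), (29.337013244628906, 23.218603134155273), 15.08631706237793)
blue 822 top z 0.0597 n 135 mean [0.5476 0.0758 0.059 ] rect ((547.9280395507812, 76.38990020751953), (7.178446292877197, 14.445003509521484), 51.38454055786133)
[ 0.54618349 -0.14560644  0.12842127] [ 0.3470065   0.3157417  -0.69873646]
badge 2180 [ 0.53214438 -0.09560751  0.04181892] slope [ 0.00789745 -0.00084247  0.04181892] ((532.5468139648438, -94.12361907958984), 25.74553108215332)
die ((532.3132934570312, -93.56788635253906), 34.1788215637207)
```

View pics/w3.png

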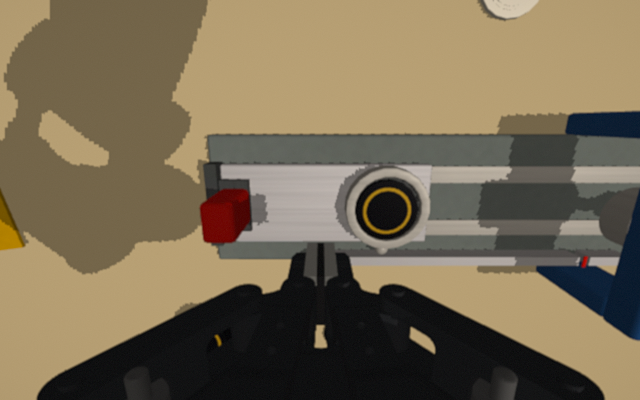

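The badge is level at (387,210), concentric with the die. The handle is at (226,215), and the notch's red mark shows at (585,262).

Run:
```python
from h import *
f=dict(np.load('wrist.npz')); hsv=cv2.cvtColor(f['color'],cv2.COLOR_RGB2HSV)
k=((hsv[...,0]<8)|(hsv[...,0]>170))&(hsv[...,1]>120); k[:,:560]=0; k[:245]=0;k[275:]=0
v,u=np.nonzero(k); p=ray(f,u.mean(),v.mean(),.029); print(len(u),u.mean(),v.mean(),p,'depth pt',np.median(cloud(f)[k],0))
r=np.array([-.2554,.9668]); D=np.array([.5323,-.0937]); H=np.array([.5640,-.2140])
print('travel mark',(p[:2]-D)@r,'head',(np.array([.4875,.076])-D)@r,'handle-die',(D-H)@r)
```

```text
57 584.2280701754386 261.4035087719298 [0.53641006 0.09091327 0.029     ] depth pt [0.53624119 0.09047048 0.02956325]
travel mark 0.17743440046936576 head 0.17550788 handle-die 0.12440221999999998
```

Request:
drive_tool(
  motion=[
    [[0,-24,0],[0,0,0],1],
    [[0,-24,0],[0,0,0],1],
    [[0,-23,0],[0,0,0],1],
    [[0,0,0],[0,0,0],1],
    [[0,0,0],[0,0,0],1],
    [[0,0,0],[0,0,0],1],
    [[0,0,0],[0,0,0],1],
    [[0,0,0],[0,0,0],1],
  ],
)

```text
time_s: 6.17
position: [0.5648, -0.2127, 0.129]
orientation: [-0.0, -0.13, 0.991, 0.0]
ft_force: [-0.0, 0.5, -1.6]
grip_width: 0.0856
gripper_force: 0.0
```

Request:
drive_tool(
  motion=[
    [[0,-1,30],[0,0,0],1],
    [[0,0,30],[0,0,0],1],
    [[0,0,20],[0,0,0],1],
    [[0,0,10],[0,0,0],1],
    [[0,0,0],[0,0,0],-1],
    [[0,0,0],[0,0,0],-1],
    [[0,0,0],[0,0,0],-1],
    [[0,0,0],[0,0,0],-1],
    [[0,0,0],[0,0,0],-1],
    [[0,0,0],[0,0,0],-1],
    [[0,0,0],[0,0,0],-1],
    [[0,0,0],[0,0,0],-1],
  ],
)

```text
time_s: 7.17
position: [0.5664, -0.2155, 0.0411]
orientation: [0.001, -0.13, 0.992, -0.001]
ft_force: [-0.9, 0.8, 6.0]
grip_width: 0.0231
gripper_force: 59.4
```

Run:
```python
from h import *
s=state(); print(s['position'],s['ft_force'],s['grip_width'],s['gripper_force'],s['wrist_torque'])
f=grab('wrist'); save(f['color'],'w4')
P=cloud(f); D=np.array([.5323,-.0937])
k=(abs(P[...,2]-.040)<.0025)&(np.linalg.norm(P[...,:2]-D,axis=-1)<.045)&(f['color'].min(-1)>70)
print('die',cv2.minEnclosingCircle((P[k][:,:2]*1000).astype(np.float32)))
```

```text
[ 0.56636516 -0.21546658  0.04110621] [-0.89490044  0.80597745  5.98858091] 0.023096121133144 59.44394588470459 [ 0.1999493   0.25967738 -0.08049769]
die ((532.7997436523438, -94.15308380126953), 34.23356628417969)
```

View pics/w4.png

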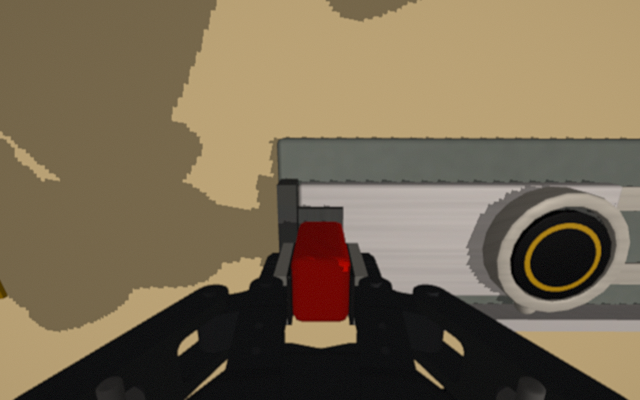

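The handle at (320,270) is gripped squarely between the pads, with the badge still seated at (563,257). I'll slide it most of the way now.

Request:
drive_tool(
  motion=[
    [[0,5,0],[0,0,0],-1],
    [[0,12,0],[0,0,0],-1],
    [[0,18,0],[0,0,0],-1],
    [[0,20,0],[0,0,0],-1],
    [[0,20,0],[0,0,0],-1],
    [[0,20,0],[0,0,0],-1],
    [[0,20,0],[0,0,0],-1],
    [[0,16,0],[0,0,0],-1],
    [[0,10,0],[0,0,0],-1],
    [[0,5,0],[0,0,0],-1],
    [[0,0,0],[0,0,0],-1],
    [[0,0,0],[0,0,0],-1],
  ],
)

```text
time_s: 8.22
position: [0.529, -0.0737, 0.0411]
orientation: [0.001, -0.13, 0.992, -0.0]
ft_force: [-0.8, 2.4, 8.1]
grip_width: 0.0233
gripper_force: 61.7
```

```bash
cat > k.py <<'E'
from h import *
r=np.array([-.2554,.9668]);x=np.array([-.9668,-.2554])
s=state(); p=s['position'][:2]; d=p-np.array([.5664,-.2155])
print('s %.4f lat %.4f F along %.2f lat %.2f z %.2f grip %.1f w %.4f'%(d@r,d@x,s['ft_force'][:2]@r,s['ft_force'][:2]@x,s['ft_force'][2],s['gripper_force'],s['grip_width']),s['time_s'])
E
python3 k.py
python3 - <<'E'
from h import *
r=np.array([-.2554,.9668])
D0=np.array([.5328,-.0942])
f=grab('wrist'); P=cloud(f); c=D0+r*.146
k=(abs(P[...,2]-.040)<.0025)&(np.linalg.norm(P[...,:2]-c,axis=-1)<.045)&(f['color'].min(-1)>50)
print('die',k.sum(),cv2.minEnclosingCircle((P[k][:,:2]*1000).astype(np.float32)))
hsv=cv2.cvtColor(f['color'],cv2.COLOR_RGB2HSV)
m=((hsv[...,0]<8)|(hsv[...,0]>170))&(hsv[...,1]>110)&(np.linalg.norm(P[...,:2]-[.5364,.0909],axis=-1)<.03)
v,u=np.nonzero(m); print(len(u))
if len(u): print(ray(f,u.mean(),v.mean(),.029),np.median(P[m],0))
save(f['color'],'w5')
E
```

```text
s 0.1467 lat -0.0000 F along 2.57 lat 0.19 z 8.07 grip 61.7 w 0.0233 8.2167
die 4724 ((495.70050048828125, 47.45340347290039), 34.64915466308594)
107
[0.53646103 0.09101453 0.029     ] [0.53595767 0.08976855 0.02999395]
```

View pics/w5.png

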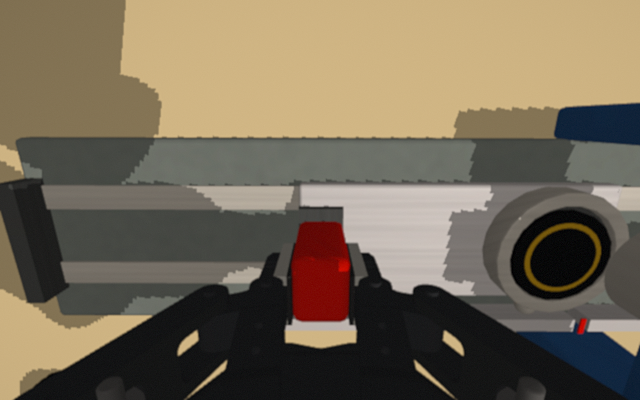

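The carriage is held at (320,270) and the notch mark is at (582,326). About 30 mm remain. I'll go 22 mm, then creep and watch the force.

Request:
drive_tool(
  motion=[
    [[0,6,0],[0,0,0],-1],
    [[0,7,0],[0,0,0],-1],
    [[0,6,0],[0,0,0],-1],
    [[0,3,0],[0,0,0],-1],
    [[0,0,0],[0,0,0],-1],
    [[0,0,0],[0,0,0],-1],
  ],
)

```text
time_s: 8.77
position: [0.5235, -0.0528, 0.0411]
orientation: [0.001, -0.13, 0.992, -0.001]
ft_force: [-1.1, 0.3, 8.6]
grip_width: 0.0233
gripper_force: 61.7
```

```bash
python3 k.py
```

```text
s 0.1682 lat -0.0001 F along 0.57 lat 0.94 z 8.57 grip 61.7 w 0.0233 8.7667
```

Request:
drive_tool(
  motion=[
    [[0,1,0],[0,0,0],-1],
    [[0,1,0],[0,0,0],-1],
    [[0,1,0],[0,0,0],-1],
    [[0,0,0],[0,0,0],-1],
  ],
)

```text
time_s: 9.1
position: [0.5229, -0.0508, 0.0411]
orientation: [0.002, -0.13, 0.992, -0.001]
ft_force: [-0.8, -3.5, 6.6]
grip_width: 0.0233
gripper_force: 61.5
```

```bash
python3 k.py
```

```text
s 0.1703 lat -0.0001 F along -3.20 lat 1.72 z 6.59 grip 61.5 w 0.0233 9.1
```

Request:
drive_tool(
  motion=[
    [[0,1,0],[0,0,0],-1],
    [[0,0,0],[0,0,0],-1],
  ],
)

```text
time_s: 9.27
position: [0.5227, -0.0496, 0.0411]
orientation: [0.002, -0.13, 0.992, -0.001]
ft_force: [-0.5, -2.1, 6.5]
grip_width: 0.0236
gripper_force: 61.6
```

```bash
python3 k.py
```

```text
s 0.1715 lat -0.0001 F along -1.86 lat 1.03 z 6.49 grip 61.6 w 0.0236 9.2667
```

Request:
drive_tool(
  motion=[
    [[0,1,0],[0,0,0],-1],
    [[0,0,0],[0,0,0],-1],
  ],
)

```text
time_s: 9.43
position: [0.5223, -0.0481, 0.0411]
orientation: [0.001, -0.13, 0.992, -0.001]
ft_force: [-0.4, 1.6, 8.5]
grip_width: 0.0236
gripper_force: 61.8
```

```bash
python3 k.py
```

```text
s 0.1731 lat -0.0001 F along 1.64 lat 0.01 z 8.51 grip 61.8 w 0.0236 9.4333
```

Request:
drive_tool(
  motion=[
    [[0,1,0],[0,0,0],-1],
    [[0,0,0],[0,0,0],-1],
  ],
)

```text
time_s: 9.6
position: [0.522, -0.0472, 0.0411]
orientation: [0.001, -0.13, 0.992, -0.001]
ft_force: [0.0, -0.4, 8.6]
grip_width: 0.0235
gripper_force: 61.7
```

```bash
python3 k.py
```

```text
s 0.1741 lat -0.0001 F along -0.39 lat 0.05 z 8.58 grip 61.7 w 0.0235 9.6
```

Request:
drive_tool(
  motion=[
    [[0,1,0],[0,0,0],-1],
    [[0,0,0],[0,0,0],-1],
  ],
)

```text
time_s: 9.77
position: [0.5217, -0.0461, 0.0411]
orientation: [0.001, -0.13, 0.992, -0.001]
ft_force: [-0.5, -0.3, 7.9]
grip_width: 0.0234
gripper_force: 61.8
```

```bash
python3 k.py
```

```text
s 0.1752 lat -0.0001 F along -0.20 lat 0.53 z 7.89 grip 61.8 w 0.0234 9.7667
```

Request:
drive_tool(
  motion=[
    [[0,1,0],[0,0,0],-1],
    [[0,0,0],[0,0,0],-1],
  ],
)

```text
time_s: 9.93
position: [0.5214, -0.0448, 0.0411]
orientation: [0.001, -0.13, 0.992, -0.0]
ft_force: [-1.3, 2.7, 9.7]
grip_width: 0.0233
gripper_force: 61.9
```

```bash
python3 k.py
```

```text
s 0.1765 lat -0.0001 F along 2.91 lat 0.58 z 9.71 grip 61.9 w 0.0233 9.9333
```

Request:
drive_tool(
  motion=[
    [[0,0,0],[0,0,0],-1],
    [[0,0,0],[0,0,0],-1],
    [[0,0,0],[0,0,0],-1],
  ],
)

```text
time_s: 10.18
position: [0.5213, -0.0446, 0.041]
orientation: [0.001, -0.13, 0.992, -0.0]
ft_force: [-1.2, 2.2, 9.4]
grip_width: 0.0232
gripper_force: 61.9
```

```bash
python3 k.py
```

```text
s 0.1767 lat -0.0001 F along 2.46 lat 0.60 z 9.35 grip 61.9 w 0.0232 10.1833
```

Request:
drive_tool(
  motion=[
    [[0,1,0],[0,0,0],-1],
    [[0,0,0],[0,0,0],-1],
    [[0,0,0],[0,0,0],-1],
  ],
)

```text
time_s: 10.43
position: [0.5212, -0.0443, 0.0411]
orientation: [0.001, -0.13, 0.992, -0.001]
ft_force: [-0.8, -0.0, 7.9]
grip_width: 0.0237
gripper_force: 61.7
```

```bash
python3 k.py
```

```text
s 0.1770 lat -0.0001 F along 0.17 lat 0.74 z 7.94 grip 61.7 w 0.0237 10.4333
```

Request:
drive_tool(
  motion=[
    [[0,1,0],[0,0,0],-1],
    [[0,0,0],[0,0,0],-1],
    [[0,0,0],[0,0,0],-1],
  ],
)

```text
time_s: 10.68
position: [0.5212, -0.0441, 0.0411]
orientation: [0.002, -0.13, 0.992, -0.001]
ft_force: [0.1, -3.7, 6.8]
grip_width: 0.0235
gripper_force: 61.5
```

```bash
python3 k.py
```

```text
s 0.1772 lat -0.0001 F along -3.62 lat 0.87 z 6.77 grip 61.5 w 0.0235 10.6833
```

Two further 1 mm steps moved it only 0.5 mm and the resistance rose. It is caught in the notch, as the measured travel of 176–178 mm predicts. I'll ease off 1 mm and check.

Request:
drive_tool(
  motion=[
    [[0,-1,0],[0,0,0],-1],
    [[0,0,0],[0,0,0],-1],
    [[0,0,0],[0,0,0],-1],
    [[0,0,0],[0,0,0],-1],
    [[0,0,0],[0,0,0],-1],
    [[0,0,0],[0,0,0],-1],
  ],
)

```text
time_s: 11.18
position: [0.5212, -0.0443, 0.0411]
orientation: [0.001, -0.13, 0.992, -0.001]
ft_force: [-0.1, -0.0, 9.1]
grip_width: 0.0231
gripper_force: 61.6
```

```bash
python3 k.py
python3 - <<'E'
from h import *
r=np.array([-.2554,.9668])
f=grab('wrist'); P=cloud(f); c=np.array([.5328,-.0942])+r*.177
k=(abs(P[...,2]-.040)<.0025)&(np.linalg.norm(P[...,:2]-c,axis=-1)<.045)&(f['color'].min(-1)>50)
C=cv2.minEnclosingCircle((P[k][:,:2]*1000).astype(np.float32)); print('die',k.sum(),C)
hsv=cv2.cvtColor(f['color'],cv2.COLOR_RGB2HSV)
m=((hsv[...,0]<8)|(hsv[...,0]>170))&(hsv[...,1]>110)&(np.linalg.norm(P[...,:2]-[.5364,.0909],axis=-1)<.02)
v,u=np.nonzero(m)
if len(u): p=ray(f,u.mean(),v.mean(),.029); print(len(u),p,'die past mark',(np.array(C[0])/1000-p[:2])@r)
save(f['color'],'w6')
E
```

```text
s 0.1771 lat -0.0001 F along 0.01 lat 0.09 z 9.12 grip 61.6 w 0.0231 11.1833
die 3268 ((487.38653564453125, 76.55740356445312), 33.990474700927734)
105 [0.5365821  0.09091902 0.029     ] die past mark -0.0013202659113429327
```

View pics/w6.png

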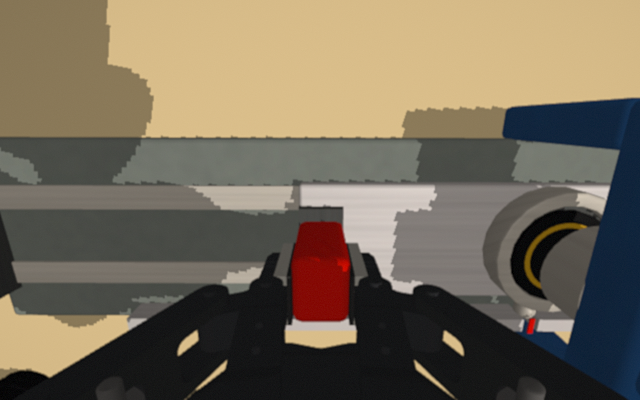

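The die is under the ram and the carriage's ball lug at (527,312) lines up with the red mark at (532,325). The measured die position is (0.487, 0.077) against the press at (0.488, 0.076). The grip on the handle is firm.

```bash
python3 -c "
from bench import arm
print(arm.job_done())"
```

```text
the job is handed in; nothing more can be done
None
```

The job is handed in: the badge sits level in the die, and the carriage is in the notch under the press with the fingers still gripping the red handle; the hand-in gave no pass/fail result.

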